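Switch on the billing terminal at the reception counter

ROBOT

A 6-joint arm with a two-finger parallel gripper is mounted at the origin on the work surface. World frame = base frame: x ahead of the robot, y to its left, z up, the work surface at z = 0. Lengths are in mm, angles in degrees, forces in N, time in s.
With the tool pointing down it reaches from about 350 to 950 mm from the base axis. Payload 17.4 kg.
Tool frame: the origin (TCP) lies between the finger pads; the fingertips stand 19 mm ahead of it and the grasp point (between the pads) is the TCP; x points along the fingers, y is the direction in which the jaws open and shut, and the axes are right-handed (so a half turn about x gives the same grasp; the last joint's range is limited). The gripper opens to 93 mm and grips with 3 to 60 N. Pads are 15 mm wide; open, the fingers measure 128 mm over their backs; the gripper's body (75 mm by 188 mm) begins 65 mm behind the grasp point.
Start: joints at [65.214, 6.646, 82.598, -0, 90.757, -2.166], TCP at [259.629, 623.077, 237.646] pointing down, gripper open.
Joint ranges: [-162.19, 162.19], [-47.58, 125.68], [4.15, 143.07], [-65.23, 245.23], [0.69, 171.88], [-170.13, 170.13]. Speed limits (degrees/s): [108.29, 108.29, 127.2, 180, 180, 180].

INTERFACE

Orientations are given as a 3x3 rotation matrix whose columns are the frame's x, y, z axes.
In Python, from cell import bot gives the robot as it stands.
- The arm moves only by the tool move_arm, never from a script. Its argument "series" is a list of rows, each an object with "jaw": the finger opening in cm, from 0 to 9.3; "slide": the shift along the tool's x, y, z in cm, a list of three; "turn": the turn about the tool's x in rad. A call has 1 to 12 rows; each row shifts and turns the commanded pose from where the row before left it, along the tool's axes as they then stand; what a row does not reach is not made up. A row lasts 1/12 s, in which the tool goes at most 41.7 mm and 7.16 degrees, less where a joint would pass 70% of its speed; a pose out of reach is approached as far as the arm can. A call with a gripper value outside its range is refused whole. The fingers move at their own pace and stop on an object; "grip_force" is the grip in N (left out, the last holds). Time passes only in rows, so rows that do not move let the fingers close. It gives the time, the measured TCP pose, the force and the opening at its end, in the units of the state.
- bot.get_state(): the state, without advancing time (a new reading comes with each control period).
- bot.read_camera(name): name is "scene" or "top" or "wrist"; returns the picture (400x640x3 uint8, red, green, blue); there is no depth.
- bot.camera_model(name): a dict with "fx", "fy", "cx", "cy" (pixels), "R" (3x3) and "t" (3): a world point X has camera coordinates R X + t; the wrist camera has in their place "tool_from_camera" (4x4, takes a point from camera to tool coordinates, whose origin is the TCP and whose axes are the tool frame's). Camera axes: x right, y down, z forward; pixel columns grow to the right and rows downward; lengths in mm; the calibration is good to about 2 mm. A picture is of the moment at which its call begins: read the wrist's pose just before it. camera_model takes no time and is no camera call.
- bot.sign_off(): hands the job in, once; it reports no verdict.
Trained networks look in the newest picture that a camera, given by its name, has taken for a name from the list of things; names that differ only in an ending like _2 or _b are one class to them, and where a whole thing is asked for, a point or a joint stands for the part that bears it (a point fixed in the world has none). Each returns a list of dicts, best first, with "conf" (0 to 1); they miss things now and then, are a little off and sometimes report something else, mostly with a low value. They report only what shows in the picture. A call takes as long as a camera call.
- bot.recognise(label, camera): "at" ([x, y, z] in mm, in the coordinates of the camera as it stood for that picture, good to about 4 mm: the middle of the surface that is visible of it).
- bot.tip_of(label, camera): "at" ([x, y, z] in mm, in the coordinates of the camera as it stood for that picture, good to about 4 mm: a listed point, or the origin of a listed thing).
The state is a dict: "clock": time; "joint_positions": joint angles; "joint_velocities": joint speeds; "effort": joint torques, N m; "tool_pos": TCP position; "tool_rot": TCP orientation; "ft_force": force on the tool from outside, world axes, zero at the start; "ft_torque": the same for the moment, N m; "grip_width": opening from 0.0 (shut) to 1.0 (fully open).
Only numpy, scipy, OpenCV 4.12 (cv2) and the standard library are available. Lean on these libraries where they do the work, as an engineer would, in place of code of your own. Each camera call takes 0.05 s, during which the arm holds its last target. There are 200 camera calls.

TASK

The billing terminal at the reception counter needs power: on the counter's power panel, flip the toggle with the blue lever over its centre to the side marked with the green dot, until it clicks and stays fully over, then let go. Leave the red toggle on and the yellow toggle off.

Things in the scene. Friction and masses are not known exactly. Their poses are not given: they have to be found in the camera images.
- blue_pivot (a point): Fixed hinge point of the blue toggle, 63 mm above the counter. Axes fixed to the panel: x from the black dot (off) to the green dot (on), roughly away from the robot; y the hinge axis, along the row of toggles; z up. Lever: round bar, tip 62 mm from here; blue sleeve 16 mm thick from 22 mm to 62 mm. Below it a white plate 100 (x) x 60 mm, top 4 mm under this point, on a navy panel.
- blue (a joint): Blue lever angle. 0 = off, its start: leans 0.45 rad to -x, tip 27 mm to -x of blue_pivot and 56 mm above it; 0.45 = upright, the snap-over centre; 0.9 = on, leaning 0.45 rad to +x, to the green dot. A spring throws it from the centre to the nearer end, where it stays; moving it off an end takes about 3 N at the tip, 7 N at 25 mm from the pivot.
- red (a joint): Red lever angle, same toggle, 0 = off, 0.9 = on. Starts on, leaning to the green dot. The three toggles stand in a row along y, 90 mm apart, equally high, colours in any order, on a fixed navy panel 170 mm (x) x 320 mm (y), 45 mm high; nothing else within 50 mm of the panel is taller than 90 mm.
- yellow (a joint): Yellow lever angle, same toggle on the same panel, 0 = off, 0.9 = on. Starts off, leaning to the black dot like the blue one.

How it is judged (in metres and radians):
At the end, for the whole second after the job is handed in: The blue lever rests on at its far stop (joint above 0.8 of 0.9 rad), the red lever is still on (above 0.7 rad) and the yellow lever still off (below 0.2 rad) (value of joint blue above 0.8 rad and value of joint red above 0.7 rad and value of joint yellow below 0.2 rad); the robot touches nothing.
It fails at once if the red toggle is flipped off (value of joint red below 0.45 rad).
It fails at once if the yellow toggle is flipped on (value of joint yellow above 0.45 rad).
It also fails if it takes over 26 s, if anything falls off the work surface, if the arm or the gripper's body presses on something with over 40 N, if the wrist force passes 120 N, or if a joint passes its speed limit or range.

## Working session

There is one attempt and no reset: what is moved stays moved. The work goes in short steps, Python scripts to look and compute and a tool call to move; the robot and the scene stay as the last step left them, time stands still between calls to the robot, and variables do not carry over. Pictures are saved under pics/ and viewed, about 8 in all and at most 12, crops included, and the job is handed in when it is done.

Besides the shell and the picture viewer there is one more tool, called as name(argument=value, ...) on one line, values as JSON. move_arm: Moves the arm, as the interface text tells. Its arguments: {"type":"object","properties":{"series":{"type":"array","items":{"type":"object","properties":{"jaw":{"type":"number"},"slide":{"type":"array","items":{"type":"number"}},"turn":{"type":"number"}}}},"grip_force":{"type":"number"}},"required":["series"]}

```bash
mkdir -p pics; cat > h.py <<'E'
from cell import bot
import numpy as np, cv2
def world(cam,p,s=None):
    m=bot.camera_model(cam)
    if cam=='wrist':
        q=np.array(m['tool_from_camera'])@np.r_[p,1]
        return np.array(s['tool_rot'])@q[:3]+np.array(s['tool_pos'])
    return np.array(m['R']).T@(np.array(p)-np.array(m['t']))
def proj(cam,X):
    m=bot.camera_model(cam); c=np.array(m['R'])@np.array(X)+np.array(m['t'])
    return [m['fx']*c[0]/c[2]+m['cx'],m['fy']*c[1]/c[2]+m['cy']]
E
python3 - <<'E'
from h import *
s=bot.get_state(); print(s['clock'],s['tool_pos'],np.round(s['tool_rot'],3).tolist(),s['grip_width'])
for c in ['scene','top']:
    im=bot.read_camera(c); cv2.imwrite(f'pics/{c}1.png',im[:,:,::-1])
    for f,l in [(bot.tip_of,'blue_pivot'),(bot.recognise,'blue'),(bot.recognise,'red'),(bot.recognise,'yellow')]:
        for d in f(l,c)[:2]:
            w=world(c,d['at']);print(c,f.__name__,l,round(d['conf'],2),w.round(1),np.round(proj(c,w)))
E
```

```text
0.0 [259.55089084 622.90301923 236.89571629] [[-0.0, 0.385, 0.923], [-0.001, 0.923, -0.385], [-1.0, -0.001, -0.0]] 0.997321176787661
scene call blue_pivot 0.79 [573.   29.1  64.8] [311. 226.]
scene call blue 0.82 [561.7  29.3 100.2] [310. 206.]
scene call red 0.49 [593.9 120.7 106.6] [364. 209.]
scene call yellow 0.67 [568.9 -55.   98.5] [263. 212.]
top call blue_pivot 0.78 [568.8  36.2  65.3] [341. 208.]
top call blue 0.67 [553.8  33.2 117.5] [345. 216.]
top call red 0.53 [585.8 122.  115. ] [288. 195.]
top call yellow 0.66 [556.7 -51.5 111.4] [399. 215.]
```

View pics/scene1.png

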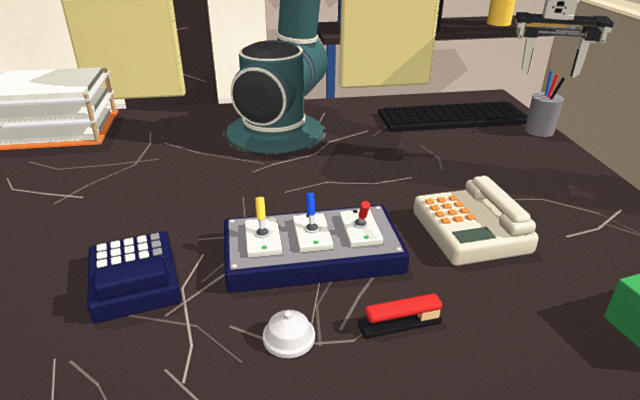

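View pics/top1.png

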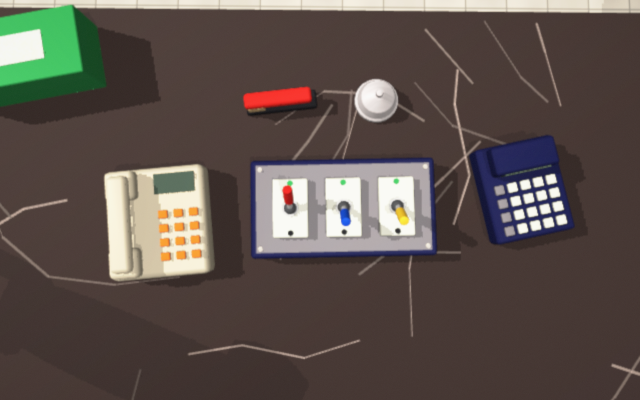

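The pictures show the order red, blue, yellow from the robot's left, with blue in the middle. In the top view the green dots are at about (290,183), (343,182) and (396,181), and the black dots at (291,233), (344,232) and (397,231). Next I'll get the panel frame from the dots.

```bash
python3 - <<'E'
from h import *
m=bot.camera_model('top'); R=np.array(m['R']);t=np.array(m['t']);C=-R.T@t
im=cv2.imread('pics/top1.png'); hsv=cv2.cvtColor(im,cv2.COLOR_BGR2HSV)
def cen(mask,u,v,r=6):
    a=mask[v-r:v+r+1,u-r:u+r+1]; y,x=np.nonzero(a); return x.mean()+u-r,y.mean()+v-r,len(x)
def ray(u,v,z):
    d=R.T@np.array([(u-m['cx'])/m['fx'],(v-m['cy'])/m['fy'],1]); return C+d*(z-C[2])/d[2]
g=(hsv[...,1]>120)&(abs(hsv[...,0].astype(int)-60)<20); k=hsv[...,2]<90
P=[]
for (gu,gv),(bu,bv) in [((290,183),(291,233)),((343,182),(344,232)),((396,181),(397,231))]:
    a=cen(g,gu,gv);b=cen(k,bu,bv,5);G=ray(*a[:2],59.5);B=ray(*b[:2],59.5);d=G-B
    P.append((G+B)/2);print(np.round(a,1),np.round(b,1),'mid',P[-1].round(1),'len',np.linalg.norm(d).round(1),'yaw',np.degrees(np.arctan2(d[1],d[0])).round(2))
d=P[0]-P[2];print('row len',np.linalg.norm(d),'yaw',np.degrees(np.arctan2(-d[0],d[1])))
E
```

```text
[289.6 182.6  13. ] [290.2 232.8  11. ] mid [569.  122.6  59.5] len 84.7 yaw 1.42
[342.5 181.7  14. ] [343.5 231.5  12. ] mid [571.6  33.1  59.5] len 84.0 yaw 1.41
[395.6 180.6  13. ] [397.4 230.4  13. ] mid [574.2 -57.1  59.5] len 84.0 yaw 1.78
row len 179.70800872721034 yaw 1.657605120892511
```

move_arm(series=[{"jaw": 0, "turn": -0.1055}, {"jaw": 0, "turn": -0.1055}, {"jaw": 0, "turn": -0.1055}, {"jaw": 0, "turn": -0.1055}, {"slide": [0, -3, 1.1]}, {"slide": [0, -3, 1.1]}, {"slide": [0, -3, 1.1]}, {"slide": [0, -3, 1.1]}, {"slide": [0, -3, 1.1]}, {"slide": [0, -3, 1.1]}, {"slide": [0, -3, 1.1]}, {"slide": [0, -3, 1.1]}], grip_force=30)

```text
invalid input at $.series[0]: expected keys jaw, slide, turn
```

move_arm(series=[{"slide": [0, -3, 1.1]}, {"slide": [0, -3, 1.1]}, {"slide": [0, -3, 1.1]}, {"slide": [0, -3, 1.1]}, {"slide": [0, -3, 1.1]}, {"slide": [0, -3, 1.1]}, {"slide": [0, -3, 1.1]}, {"slide": [0, -3, 1.1]}, {"slide": [0, -3, 1.1]}, {"slide": [0, -3, 1.1]}, {"slide": [0, -3, 1.1]}, {"slide": [0, -3, 1.1]}])

```text
invalid input at $.series[0]: expected keys jaw, slide, turn
```

move_arm(series=[{"jaw": 0, "slide": [0, 0, 0], "turn": -0.1055}, {"jaw": 0, "slide": [0, 0, 0], "turn": -0.1055}, {"jaw": 0, "slide": [0, 0, 0], "turn": -0.1055}, {"jaw": 0, "slide": [0, 0, 0], "turn": -0.1055}, {"jaw": 0, "slide": [0, -3, 1.1], "turn": 0}, {"jaw": 0, "slide": [0, -3, 1.1], "turn": 0}, {"jaw": 0, "slide": [0, -3, 1.1], "turn": 0}, {"jaw": 0, "slide": [0, -3, 1.1], "turn": 0}, {"jaw": 0, "slide": [0, -3, 1.1], "turn": 0}, {"jaw": 0, "slide": [0, -3, 1.1], "turn": 0}, {"jaw": 0, "slide": [0, -3, 1.1], "turn": 0}, {"jaw": 0, "slide": [0, -3, 1.1], "turn": 0}], grip_force=30)

```text
clock: 1.5
tool_pos: [354.4, 384.1, 237.8]
tool_rot: [[0.0, -0.027, 1.0], [0.0, 1.0, 0.027], [-1.0, 0.0, 0.0]]
ft_force: [0.8, 0.2, -0.3]
grip_width: 0.19
```

move_arm(series=[{"jaw": 0, "slide": [0, -2.97, 1.1], "turn": 0}, {"jaw": 0, "slide": [0, -2.97, 1.1], "turn": 0}, {"jaw": 0, "slide": [0, -2.97, 1.1], "turn": 0}, {"jaw": 0, "slide": [0, -2.97, 1.1], "turn": 0}, {"jaw": 0, "slide": [0, -2.97, 1.1], "turn": 0}, {"jaw": 0, "slide": [0, -2.97, 1.1], "turn": 0}, {"jaw": 0, "slide": [0, -2.97, 1.1], "turn": 0}, {"jaw": 0, "slide": [0, -2.97, 1.1], "turn": 0}, {"jaw": 0, "slide": [0, -2.97, 1.1], "turn": 0}, {"jaw": 0, "slide": [0, -2.97, 1.1], "turn": 0}, {"jaw": 0, "slide": [0, -2.97, 1.1], "turn": 0}, {"jaw": 0, "slide": [0, -2.97, 1.1], "turn": 0}])

```text
clock: 2.5
tool_pos: [496.0, 31.3, 237.9]
tool_rot: [[0.001, -0.027, 1.0], [0.0, 1.0, 0.027], [-1.0, 0.0, 0.001]]
ft_force: [1.0, 0.7, 0.4]
grip_width: 0.005
```

move_arm(series=[{"jaw": 0, "slide": [2.1, 0, 0], "turn": 0}, {"jaw": 0, "slide": [2.1, 0, 0], "turn": 0}, {"jaw": 0, "slide": [2.1, 0, 0], "turn": 0}, {"jaw": 0, "slide": [2.1, 0, 0], "turn": 0}, {"jaw": 0, "slide": [2.1, 0, 0], "turn": 0}, {"jaw": 0, "slide": [2.1, 0, 0], "turn": 0}, {"jaw": 0, "slide": [0, 0, 0], "turn": 0}, {"jaw": 0, "slide": [0, 0, 0], "turn": 0}])

```text
clock: 3.17
tool_pos: [495.4, 32.9, 111.5]
tool_rot: [[-0.001, -0.027, 1.0], [-0.0, 1.0, 0.027], [-1.0, -0.0, -0.001]]
ft_force: [-0.6, -0.0, -0.0]
grip_width: 0.009
```

```bash
python3 - <<'E'
from h import *
s=bot.get_state(); a=bot.read_camera('wrist'); 
for f,l in [(bot.tip_of,'blue_pivot'),(bot.recognise,'blue'),(bot.recognise,'red'),(bot.recognise,'yellow')]:
    for d in f(l,'wrist')[:2]: print(l,round(d['conf'],2),world('wrist',d['at'],s).round(1))
b=bot.read_camera('scene')[130:300,180:430]; b=cv2.resize(b,None,fx=2.4,fy=2.4)
cv2.imwrite('pics/s2.png',b[:,:,::-1]); cv2.imwrite('pics/w2.png',a[:,:,::-1]); print(s['clock'],s['tool_pos'],s['ft_force'])
E
```

```text
blue 0.42 [543.7  32.9 120.9]
red 0.57 [581.3 117.3 102.6]
yellow 0.61 [550.2 -57.3 113.3]
3.1667 [495.42892733  32.88528249 111.47093279] [-0.55479982 -0.02101349 -0.02926898]
```

View pics/w2.png

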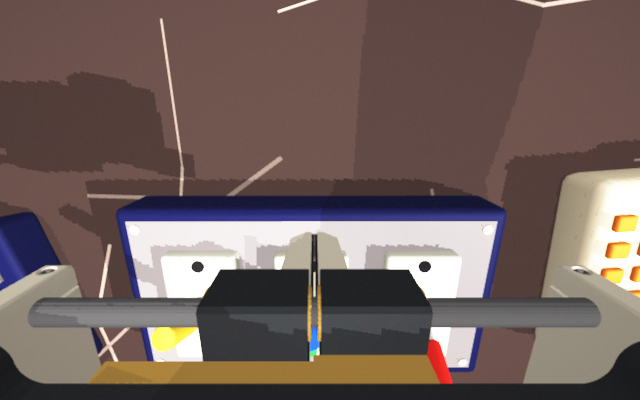

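View pics/s2.png

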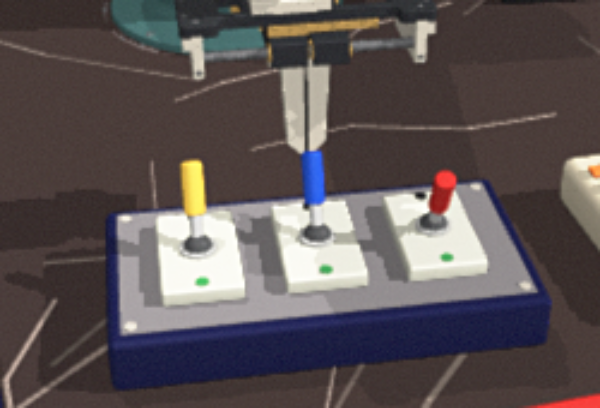

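The wrist and scene views show the closed fingers lined up with the blue lever on its near side: wrist column 314, scene crop about (305,150). The neighbouring levers are clear. I'll push along panel +x.

move_arm(series=[{"jaw": 0, "slide": [0, 0, 1], "turn": 0}, {"jaw": 0, "slide": [0, 0, 1], "turn": 0}, {"jaw": 0, "slide": [0, 0, 0.8], "turn": 0}, {"jaw": 0, "slide": [0, 0, 0.5], "turn": 0}, {"jaw": 0, "slide": [0, 0, 0.5], "turn": 0}, {"jaw": 0, "slide": [0, 0, 0.5], "turn": 0}, {"jaw": 0, "slide": [0, 0, 0.5], "turn": 0}, {"jaw": 0, "slide": [0, 0, 0.5], "turn": 0}, {"jaw": 0, "slide": [0, 0, 0.5], "turn": 0}, {"jaw": 0, "slide": [0, 0, 0.5], "turn": 0}, {"jaw": 0, "slide": [0, 0, 0.5], "turn": 0}, {"jaw": 0, "slide": [0, 0, 0], "turn": 0}])

```text
clock: 4.47
tool_pos: [564.5, 34.7, 111.6]
tool_rot: [[0.0, -0.027, 1.0], [0.0, 1.0, 0.027], [-1.0, 0.0, 0.0]]
ft_force: [0.8, 0.9, -0.0]
grip_width: 0.003
```

```bash
python3 - <<'E'
from h import *
b=bot.read_camera('scene')[130:300,180:430]; b=cv2.resize(b,None,fx=2.4,fy=2.4)
cv2.imwrite('pics/s3.png',b[:,:,::-1])
E
```

```text
(no output)
```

View pics/s3.png

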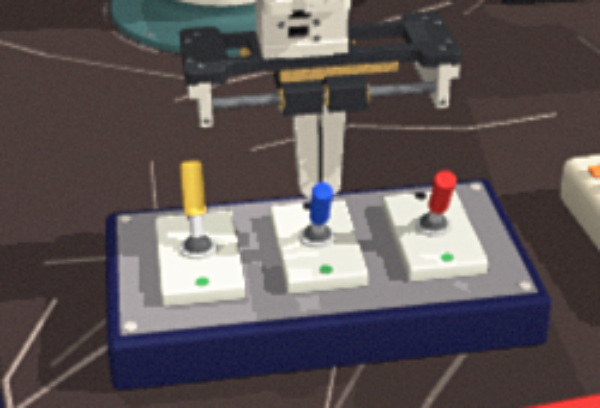

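Blue now leans to the green dot like red, at about (320,200), and the force is near zero. I'll back off and lift clear.

move_arm(series=[{"jaw": 0, "slide": [0, 0, -1], "turn": 0}, {"jaw": 0, "slide": [0, 0, -2], "turn": 0}, {"jaw": 0, "slide": [0, 0, -3], "turn": 0}, {"jaw": 0, "slide": [0, 0, -3], "turn": 0}, {"jaw": 0, "slide": [-2.5, 0, 0], "turn": 0}, {"jaw": 0, "slide": [-2.5, 0, 0], "turn": 0}, {"jaw": 0, "slide": [-2.5, 0, 0], "turn": 0}, {"jaw": 0, "slide": [-2.5, 0, -3], "turn": 0}, {"jaw": 0, "slide": [0, 0, -3], "turn": 0}, {"jaw": 0, "slide": [0, 0, 0], "turn": 0}, {"jaw": 0, "slide": [0, 0, 0], "turn": 0}])

```text
clock: 5.43
tool_pos: [412.7, 30.7, 212.2]
tool_rot: [[0.002, -0.027, 1.0], [0.0, 1.0, 0.027], [-1.0, -0.0, 0.002]]
ft_force: [0.2, 0.4, 0.4]
grip_width: 0.004
```

```bash
python3 - <<'E'
from h import *
b=bot.read_camera('scene')
for l in ['blue','red','yellow']:
    for d in bot.recognise(l,'scene')[:1]: print(l,round(d['conf'],2),world('scene',d['at']).round(1))
t=bot.read_camera('top')[130:280,230:460]
b=cv2.resize(b[170:300,200:430],None,fx=2.4,fy=2.4);t=cv2.resize(t,(b.shape[1],360))
cv2.imwrite('pics/s4.png',np.hstack([b[:280],t[:280]])[:,:,::-1] if 0 else cv2.resize(np.vstack([b,t]),None,fx=.85,fy=.85)[:,:,::-1])
s=bot.get_state();print(s['clock'],s['ft_force'])
E
```

```text
blue 0.62 [599.4  27.9 105.9]
red 0.56 [593.3 118.3 105.1]
yellow 0.81 [564.7 -55.1 101. ]
5.6833 [0.65816609 0.61971435 0.1567857 ]
```

View pics/s4.png

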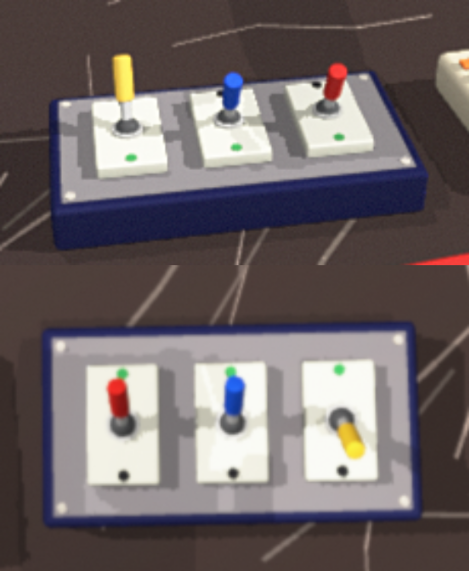

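Blue and red lean equally to the green dots, at (233,390) and (118,395) in the lower view. Yellow leans to its black dot, at (352,440), and the arm is clear of everything.

```bash
python3 -c "
from cell import bot
print(bot.sign_off())"
```

```text
the job is handed in; nothing more can be done
None
```

The blue toggle is over to the green dot. I pushed the lever past its centre with the closed fingertips, backed off and lifted clear, then handed the job in at about 5.7 s of the 26 s limit.

- **Levers:** the last scene and top pictures show blue leaning to its green dot just like red, which is still on. Yellow still leans to its black dot. The sleeve positions found by the networks agree: blue is at x of about 599 mm, red at 593 mm and yellow at 565 mm.
- **Contact:** the force reading is under 1 N, and the arm is well clear of the panel.
- **Disagreements:** the first network estimates of the blue pivot differed by about 7 mm in y between the two cameras. I used the dot-based measurement instead, whose 179.7 mm row length matches the known 180 mm. No check failed.
- **Refused calls:** the first two move calls were refused because rows had missing keys; nothing moved.

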